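# Turn a half-drilled bracket and hold it in the corner of its drill jig

### The job

The hinge bracket standing loose on the corner drill jig has had its first end drilled. Turn it so that its slotted edge faces the long rail, set it flat on the jig plate and slide it home: the slot goes over the brass key until the slotted edge is flush on the long rail and, at the same time, the side next to it is flush on the short rail. Finish while still holding it, pressed firmly against both rails, so that it can be clamped, and leave the caliper and the hex key lying where they are.

Things in the scene. Friction and masses are not known exactly. Their poses are not given: they have to be found in the camera images.
- jig: Corner drill jig, fixed: dark steel plate 210 (x) x 190 (y) x 14 mm, place and yaw vary. Origin: centre of its underside; level, z up, plate top 14 mm above it. +x points to the long rail, +y to the short rail: two bright steel rails, 14 mm high on the plate, forming the corner at +x +y with a 15 mm gap between them. Its faces and the bracket's foot are oiled (friction about 0.3).
- long_rail: Long rail of the jig, fixed: 24 x 176 x 14 mm, along jig y. Origin: centre of its underside, at jig (87, 0, 14) mm; its working face looks to jig -x and lies at jig x = +75 mm.
- short_rail: Short rail of the jig, fixed: 112 x 24 x 14 mm, along jig x from -52 to +60 mm. Origin: centre of its underside, at jig (4, 77, 14) mm; its working face looks to jig -y and lies at jig y = +65 mm.
- key: Brass foolproofing key, fixed on the long rail: 10 mm wide along jig y, 13 mm high, stands 6 mm out of the rail's working face. Origin: at the plate's top on the working face, at jig (75, 21, 14) mm. An edge without the slot cannot reach the rail past it.
- seat (a point): Point on the jig plate's top, at jig (35, 33, 14) mm, axes as the jig's: where the bracket's origin lies when the bracket is fully home, its axes then parallel to the jig's.
- bracket: Workpiece: loose aluminium hinge bracket, 0.28 to 0.52 kg, standing on the plate clear of the rails, turned 60 to 120 degrees anticlockwise (from above) from how it seats. Foot 80 (x) x 64 (y) x 16 mm, upright web across its middle. (Two finished ones wait behind the jig.) Origin: centre of the foot's underside, z up. Its slotted +x edge goes to the long rail, its +y side to the short rail.
- slot (a point): Middle of the mouth of the slot in the bracket's +x edge, at bracket (40, -12, 8) mm. The slot is 16 mm wide, 10 mm deep and open through the foot's full thickness; with the bracket home the key stands in its middle, 3 mm free on each side.
- web (a point): Middle of the bracket's web, at bracket (0, 0, 42) mm: the place to grip. The web is 16 mm thick (bracket x, along which the fingers close), 64 mm long (y), its top 62 mm above the bracket's origin, with a 10 mm cross hole near each upper corner. Fingertips 19 mm below this point clear the foot by 7 mm. Web friction about 0.6.
- caliper: Vernier caliper, 76 x 202 x 13 mm, lying on the worktop to the right of the jig, near the front edge; leave it. Origin: centre of its underside.
- hex_key: Black L-shaped hex key, 33 x 93 x 7 mm, lying farther right near the front edge; leave it. Origin: centre of its underside.

How it is judged:
By the outcome, as a careful person would: the job done as asked, in the order asked, and still so for the second after the job is handed in, while the arm keeps its last pose, push and grip.
It also fails if it takes over 64 s, if anything falls off the work surface, if the arm or the gripper's body presses on something with over 40 N, if the wrist force passes 120 N, or if a joint passes its speed limit or range.

### The arm

A 6-joint arm with a two-finger parallel gripper is mounted at the origin on a cart in front of the work surface, level with it; the furniture and walls round the work are solid. World frame = base frame: x ahead of the robot, y to its left, z up, the work surface at z = 0. Lengths are in m, angles in degrees, forces in N, time in s.
With the tool pointing down it reaches from about 0.3 to 0.75 m from the base axis. Payload 8.5 kg.
Tool frame: the origin (TCP) lies at the very end of the fingers, on their centre line; the grasp point (between the pads) lies 19 mm behind it (env.hold_point_z is the distance from the TCP to the grasp point, in m); z points along the fingers, y is the line along which they close (so a half turn about z gives the same grasp; the last joint's range is limited). The gripper opens to 85 mm and grips with 20 to 120 N. Pads are 22 mm wide; open, the fingers measure 114 mm over their backs; the gripper's body (76 mm by 85 mm) begins 54 mm behind the grasp point. The pads swing forward as they close: fully open they stand 13 mm farther back than shut.
Start: joints at [60.029, 21.807, 74.336, -0, 83.858, -12.336], TCP at [0.167, 0.524, 0.231] pointing down, gripper open.
Joint ranges: [-178.18, 178.18], [-50.72, 133.34], [12.68, 142.11], [-81.47, 261.47], [9.98, 163.14], [-165.26, 165.26]. Speed limits (degrees/s): [136.94, 136.94, 180, 180, 180, 180].

### API

Orientations are given as a 3x3 rotation matrix whose columns are the frame's x, y, z axes.
In Python, from rig import env, optics gives the robot as it stands.
- The arm moves only by the shell command python3 -m jog 'ROWS' [OPENING] [FORCE]. ROWS is JSON, a list of rows, each an object with "linear": the shift along the tool's x, y, z in units of 40 mm (1.0 is 40 mm), a list of three; "roll": the turn about the tool's z in units of 5 degrees (1.0 is 5 degrees). A call has 1 to 12 rows; each row shifts and turns the commanded pose from where the row before left it, along the tool's axes as they then stand; what a row does not reach is not made up. A row lasts 1/12 s, in which the tool goes at most 41.7 mm and 7.16 degrees, less where a joint would pass 70% of its speed; a pose out of reach is approached as far as the arm can. A call is refused whole if a number of a shift passes 1 or a number of a turn 1, either way. A call with a gripper value outside its range is refused whole. OPENING is the opening, from -1 (shut) to 1 (fully open), set as the call begins (- or left out, the last holds). The fingers move at their own pace and stop on an object; FORCE is the grip in N (left out, the last holds). Time passes only in rows, so rows that do not move let the fingers close. It gives the time, the measured TCP pose, the force, the opening and the grip force at its end, in the units of the state.
- env.observe(): the state, without advancing time (a new reading comes with each control period).
- optics.get_image(name): name is "scene" or "top" or "wrist"; returns the picture (400x640x3 uint8, red, green, blue); there is no depth.
- optics.calibration(name): a dict with "fov_y" (degrees; the focal length in pixels is half the picture's height over the tangent of half this angle, whatever the lens; pixels are square), "cx", "cy" (the principal point, pixels), "T" (4x4, takes a point from camera to world coordinates). Camera axes: x right, y down, z forward; pixel columns grow to the right and rows downward; lengths in m; the calibration is good to about 2 mm. A picture is of the moment at which its call begins: read the wrist's pose just before it. calibration takes no time and is no camera call; for the wrist camera it gives the pose at the moment of the call.
- env.close_job(): hands the job in; it is judged then, once.
The state is a dict: "time_s": time; "q": joint angles; "qvel": joint speeds; "joint_efforts": joint torques, N m; "position": TCP position; "tool_rot": TCP orientation; "ft_force": force on the tool from outside, world axes, zero at the start; "wrist_torque": the same for the moment, N m; "grip_width": finger opening in m; "gripper_force": force on a finger pad.
Only numpy, scipy, OpenCV 4.12 (cv2) and the standard library are available. Lean on these libraries where they do the work, as an engineer would, in place of code of your own. Each camera call takes 0.05 s, during which the arm holds its last target. There are 200 camera calls.

## Working session

There is one attempt and no reset: what is moved stays moved. The work goes in short steps, Python scripts to look and compute and a shell command to move; the robot and the scene stay as the last step left them, time stands still between calls to the robot, and variables do not carry over. Pictures are saved under pics/ and viewed, at most 10 in all, crops included, and the job is handed in when it is done.

```bash
mkdir -p pics
python3 - <<'E'
from rig import env, optics
import cv2,numpy as np
for n in ("top","scene"):
    im=optics.get_image(n); cv2.imwrite(f"pics/{n}0.png",im[:,:,::-1])
    c=optics.calibration(n); print(n,c["fov_y"],c["cx"],c["cy"],np.round(c["T"],4).tolist(), [k for k in c])
print({k:np.round(v,3).tolist() for k,v in env.observe().items()})
E
```

```text
top 47.87118271282836 314.2208385054661 202.91052419083513 [[0.0222, -0.9934, 0.1124, 0.4116], [-0.9997, -0.0234, -0.0093, -0.243], [0.0119, -0.1122, -0.9936, 1.4295], [0.0, 0.0, 0.0, 1.0]] ['fov_y', 'cx', 'cy', 'T']
scene 43.65844879791032 314.586508979069 199.69398671649512 [[0.8457, -0.2479, 0.4725, -0.0179], [-0.5334, -0.3677, 0.7618, -1.1677], [-0.0152, -0.8963, -0.4432, 0.6324], [0.0, 0.0, 0.0, 1.0]] ['fov_y', 'cx', 'cy', 'T']
{'time_s': 0.1, 'q': [60.03, 21.836, 74.378, -0.0, 83.858, -12.338], 'qvel': [0.035, 0.03, -0.11, 0.049, 0.032, 0.002], 'joint_efforts': [0.004, -44.922, -23.166, -0.0, 0.004, -0.0], 'position': [0.166, 0.524, 0.231], 'tool_rot': [[-0.953, 0.303, -0.001], [0.303, 0.953, -0.001], [0.0, -0.001, -1.0]], 'ft_force': [-0.625, 0.32, 0.604], 'wrist_torque': [0.026, -0.016, 0.015], 'gripper_force': 0.0, 'grip_width': 0.085}
```

View pics/top0.png

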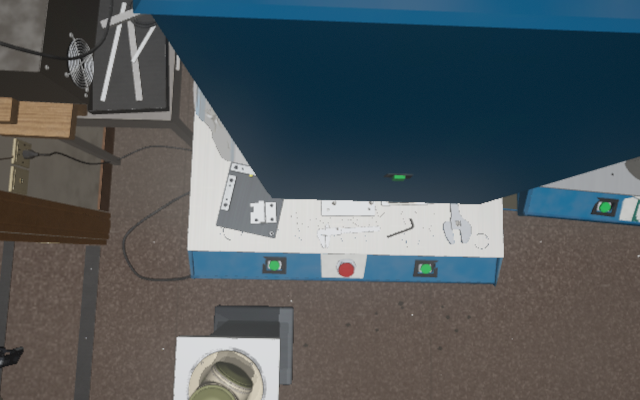

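View pics/scene0.png

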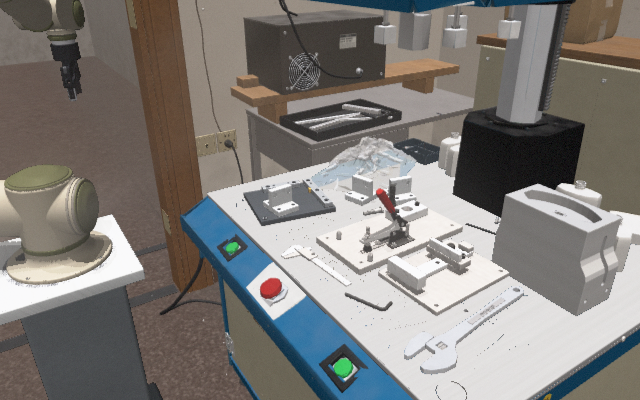

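```bash
cat > h.py <<'E'
import numpy as np,cv2
from rig import env,optics
def K(c):
    f=200/np.tan(np.radians(c["fov_y"]/2)); return f
def p2w(c,u,v,z):
    T=np.array(c["T"]); d=T[:3,:3]@np.array([(u-c["cx"])/K(c),(v-c["cy"])/K(c),1]); o=T[:3,3]
    return o+d*(z-o[2])/d[2]
def w2p(c,P):
    T=np.array(c["T"]); q=(np.atleast_2d(P)-T[:3,3])@T[:3,:3]
    return np.c_[q[:,0]/q[:,2]*K(c)+c["cx"],q[:,1]/q[:,2]*K(c)+c["cy"]]
E
python3 - <<'E'
import cv2
from h import *
a=cv2.imread("pics/top0.png")[155:245,205:295]; b=cv2.imread("pics/scene0.png")[170:225,240:340]
a=cv2.resize(a,(540,540),interpolation=2)[:, :]; 
b=cv2.resize(b,(800,440),interpolation=2)
cv2.imwrite("pics/ta.png",a)
c=optics.calibration("top"); 
for uv in [(223,160),(217,225),(275,238),(285,199),(264,211)]: print(uv,p2w(c,*uv,0.014))
im=optics.get_image("wrist"); cv2.imwrite("pics/w0.png",im[:,:,::-1])
E
```

```text
(223, 160) [0.70259313 0.0374996  0.014     ]
(217, 225) [0.49490647 0.04696951 0.014     ]
(275, 238) [ 0.45835766 -0.13601914  0.014     ]
(285, 199) [ 0.58205349 -0.16367618  0.014     ]
(264, 211) [ 0.5424139  -0.09868663  0.014     ]
```

View pics/ta.png

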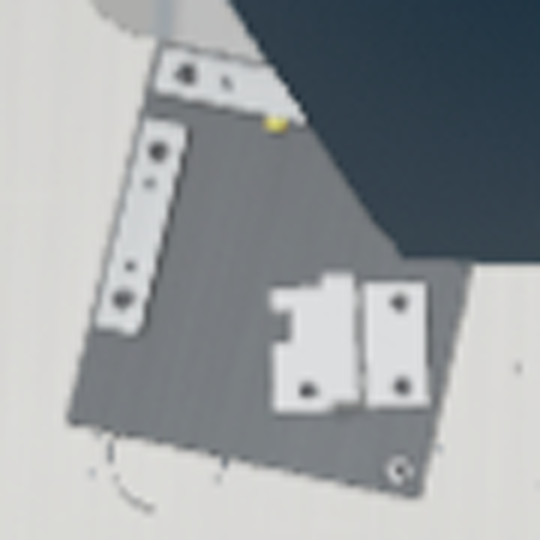

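View pics/w0.png

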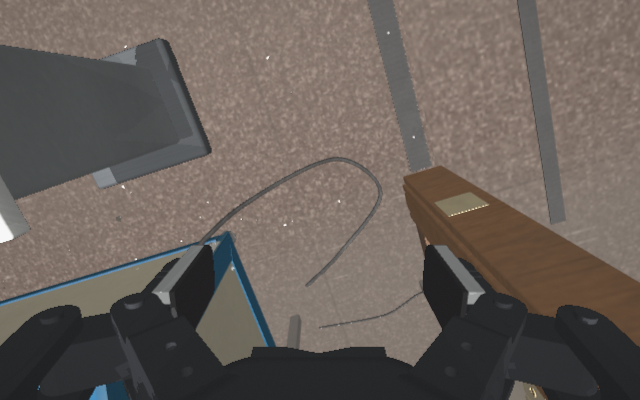

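```bash
cat >> h.py <<'E'
from scipy.optimize import least_squares
def fit(c,pts,uv,x0,z):
    # pts local (m) Nx3 on body; pose x,y,yaw(deg), base height z
    def tf(p): 
        a=np.radians(p[2]);R=np.array([[np.cos(a),-np.sin(a),0],[np.sin(a),np.cos(a),0],[0,0,1]])
        return np.array(pts)@R.T+[p[0],p[1],z]
    s=np.array([1,1,100.])
    r=least_squares(lambda p:(w2p(c,tf(p*s))-uv).ravel(),np.array(x0)/s,loss="soft_l1")
    return r.x*s,np.round(w2p(c,tf(r.x*s))-uv,1)
E
python3 - <<'E'
from h import *
c=optics.calibration("top"); s=optics.calibration("scene")
for h in (.3,.4,.5,.6,.7,.8,.9):
    P=[p2w(c,u,v,h) for u,v in((272,197),(488,204),(140,5))]; print(h,np.round(P,2).tolist(),np.round(w2p(s,P)).tolist())
cr=lambda a:np.array(a)/6.+[205,155]-[.4,.4]
mm=lambda a:np.array(a)/1000.
J=mm([[105,95,14],[-105,95,14],[-105,-95,14],[60,65,28],[-52,65,28],[-52,89,28],[60,89,28],[75,88,28],[99,88,28]])
print(fit(c,J,cr([[160,42],[68,422],[422,497],[187,125],[140,332],[95,325],[150,118],[155,92],[165,48]]),[.58,-.06,10],0))
B=mm([[40,32,16],[40,-32,16],[-40,-32,16],[-40,32,16]])
print(fit(c,B,cr([[275,412],[270,290],[425,282],[430,406]]),[.53,-.09,100],.014))
B=mm([[40,32,16],[40,-32,16],[-40,-32,16],[-40,32,16]])
print(fit(c,B,cr([[270,290],[275,412],[430,406],[425,282]]),[.53,-.09,90],.014))
E
```

```text
0.3 [[0.55, -0.15, 0.3], [0.55, -0.69, 0.3], [1.05, 0.22, 0.3]] [[291.0, 108.0], [463.0, 189.0], [365.0, 60.0]]
0.4 [[0.54, -0.16, 0.4], [0.54, -0.65, 0.4], [1.0, 0.18, 0.4]] [[286.0, 67.0], [445.0, 122.0], [360.0, 33.0]]
0.5 [[0.53, -0.16, 0.5], [0.52, -0.61, 0.5], [0.94, 0.14, 0.5]] [[281.0, 22.0], [426.0, 51.0], [353.0, 1.0]]
0.6 [[0.51, -0.17, 0.6], [0.51, -0.57, 0.6], [0.88, 0.1, 0.6]] [[276.0, -29.0], [406.0, -24.0], [346.0, -35.0]]
0.7 [[0.5, -0.18, 0.7], [0.5, -0.53, 0.7], [0.83, 0.05, 0.7]] [[269.0, -85.0], [385.0, -102.0], [338.0, -77.0]]
0.8 [[0.49, -0.19, 0.8], [0.49, -0.49, 0.8], [0.77, 0.01, 0.8]] [[263.0, -149.0], [363.0, -186.0], [329.0, -125.0]]
0.9 [[0.48, -0.2, 0.9], [0.48, -0.45, 0.9], [0.71, -0.03, 0.9]] [[255.0, -221.0], [339.0, -274.0], [317.0, -183.0]]
(array([  0.57951079,  -0.06213216, -10.73922005]), array([[-0.2, -0.7],
       [-0.2,  0.3],
       [ 0. ,  0.5],
       [ 0.6,  0.3],
       [ 0.3,  0.4],
       [ 0.2, -0. ],
       [-0.7, -0.2],
       [-0.1, -0.3],
       [-0. , -0.3]]))
(array([ 0.53619937, -0.09718074, 94.08460567]), array([[-0. ,  0.1],
       [ 0.1, -0. ],
       [-0.1,  0.1],
       [-0.1, -0.1]]))
(array([ 0.57737153, -0.09573868, 89.53825589]), array([[  0.1,   6.2],
       [  0.2, -34.4],
       [ -0.1, -32.6],
       [ -0.1,   8.3]]))
```

Run:
```python
from h import *
o=env.observe(); c=optics.calibration("wrist"); T=np.array(c["T"])
W=np.eye(4);W[:3,:3]=o["tool_rot"];W[:3,3]=o["position"]
C=np.linalg.inv(W)@T; print(np.round(C,3).tolist(),c["fov_y"]); np.save("C.npy",C)
R=np.array(o["tool_rot"])
a=np.radians(-10.74)
J=np.array([[x,y] for x in(-.105,.105) for y in(-.095,.095)])@np.array([[np.cos(a),-np.sin(a)],[np.sin(a),np.cos(a)]]).T+[.5795,-.0621]
P=np.r_[np.c_[J,np.full(4,.014)],[[.536,-.097,.03]]]
for pos in [(.55,-.06,.25),(.6,-.06,.25),(.65,-.06,.25),(.65,-.06,.3)]:
  for yaw in (0,45,72.4,94):
    b=np.radians(yaw); y=np.array([np.cos(b),np.sin(b),0]); z=np.array([0,0,-1.]); 
    V=np.eye(4);V[:3,:3]=np.c_[np.cross(y,z),y,z];V[:3,3]=pos
    d=dict(c);d["T"]=V@C; print(pos,yaw,np.round(w2p(d,P)).tolist())
for t in [(.6,-.06,.25),(.536,-.097,.25)]: print(R.T@(np.array(t)-o["position"])/.04)
```

```text
[[-0.0, -0.964, -0.267, 0.068], [1.0, -0.0, 0.0, 0.0], [-0.0, -0.267, 0.964, -0.142], [0.0, 0.0, 0.0, 1.0]] 59.35347997231114
(0.55, -0.06, 0.25) 0 [[239.0, 223.0], [262.0, 49.0], [416.0, 254.0], [463.0, 89.0], [305.0, 195.0]]
(0.55, -0.06, 0.25) 45 [[209.0, 148.0], [357.0, 41.0], [318.0, 290.0], [457.0, 206.0], [284.0, 176.0]]
(0.55, -0.06, 0.25) 72.4 [[222.0, 97.0], [405.0, 74.0], [256.0, 277.0], [414.0, 259.0], [280.0, 159.0]]
(0.55, -0.06, 0.25) 94 [[250.0, 64.0], [427.0, 113.0], [213.0, 248.0], [369.0, 285.0], [283.0, 145.0]]
(0.6, -0.06, 0.25) 0 [[195.0, 223.0], [213.0, 49.0], [373.0, 254.0], [415.0, 89.0], [259.0, 195.0]]
(0.6, -0.06, 0.25) 45 [[173.0, 114.0], [322.0, 2.0], [288.0, 264.0], [428.0, 176.0], [249.0, 142.0]]
(0.6, -0.06, 0.25) 72.4 [[204.0, 48.0], [393.0, 23.0], [241.0, 240.0], [404.0, 222.0], [264.0, 112.0]]
(0.6, -0.06, 0.25) 94 [[251.0, 10.0], [434.0, 63.0], [213.0, 207.0], [373.0, 247.0], [286.0, 95.0]]
(0.65, -0.06, 0.25) 0 [[151.0, 223.0], [163.0, 49.0], [331.0, 254.0], [367.0, 89.0], [212.0, 195.0]]
(0.65, -0.06, 0.25) 45 [[134.0, 79.0], [284.0, -39.0], [257.0, 236.0], [398.0, 144.0], [212.0, 107.0]]
(0.65, -0.06, 0.25) 72.4 [[184.0, -5.0], [380.0, -31.0], [225.0, 201.0], [393.0, 181.0], [246.0, 62.0]]
(0.65, -0.06, 0.25) 94 [[252.0, -48.0], [442.0, 8.0], [212.0, 164.0], [378.0, 206.0], [288.0, 41.0]]
(0.65, -0.06, 0.3) 0 [[169.0, 209.0], [182.0, 54.0], [330.0, 238.0], [361.0, 90.0], [224.0, 183.0]]
(0.65, -0.06, 0.3) 45 [[156.0, 81.0], [289.0, -22.0], [264.0, 221.0], [389.0, 138.0], [225.0, 105.0]]
(0.65, -0.06, 0.3) 72.4 [[200.0, 7.0], [372.0, -16.0], [235.0, 189.0], [385.0, 172.0], [255.0, 66.0]]
(0.65, -0.06, 0.3) 94 [[260.0, -30.0], [427.0, 19.0], [224.0, 156.0], [372.0, 194.0], [292.0, 47.0]]
[-14.7502364  -10.62982004  -0.47018435]
[-13.50572652 -11.99613537  -0.46857686]
```

```bash
python3 -m jog '[{"linear":[-0.4,-0.33,0],"roll":0},{"linear":[-0.77,-0.63,0],"roll":0},{"linear":[-0.77,-0.63,0],"roll":0},{"linear":[-0.77,-0.63,0],"roll":0},{"linear":[-0.77,-0.63,0],"roll":0},{"linear":[-0.77,-0.63,0],"roll":0},{"linear":[-0.77,-0.63,0],"roll":0},{"linear":[-0.77,-0.63,0],"roll":0},{"linear":[-0.77,-0.63,0],"roll":0},{"linear":[-0.77,-0.63,0],"roll":0}]' 1
python3 -m jog '[{"linear":[-0.77,-0.63,0],"roll":0},{"linear":[-0.77,-0.63,0],"roll":0},{"linear":[-0.77,-0.63,0],"roll":0},{"linear":[-0.77,-0.63,0],"roll":0},{"linear":[-0.77,-0.63,0],"roll":0},{"linear":[-0.77,-0.63,0],"roll":0},{"linear":[-0.77,-0.63,0],"roll":0},{"linear":[-0.77,-0.63,0],"roll":0},{"linear":[-0.4,-0.33,0],"roll":0},{"linear":[0,0,0],"roll":0}]'
python3 -m jog '[{"linear":[0,0,0],"roll":-0.86},{"linear":[0,0,0],"roll":-0.86},{"linear":[0,0,0],"roll":-0.86},{"linear":[0,0,0],"roll":-0.86},{"linear":[0,0,0],"roll":-0.86},{"linear":[0,0,0],"roll":0},{"linear":[0,0,0],"roll":0}]'
python3 - <<'E'
from h import *
o=env.observe(); np.savez("w1.npz",T=optics.calibration("wrist")["T"])
im=optics.get_image("wrist"); cv2.imwrite("pics/w1.png",im[:,:,::-1])
print(np.round(optics.calibration("wrist")["T"],4)-np.round(np.load("w1.npz")["T"],4))
E
```

```text
time_s: 0.98
position: [0.3738, 0.2047, 0.2313]
tool_rot: [[-0.953, 0.303, -0.0], [0.303, 0.953, -0.0], [-0.0, -0.0, -1.0]]
ft_force: [1.3, 0.9, 1.7]
grip_width: 0.0858
gripper_force: 0.0
time_s: 1.82
position: [0.5598, -0.0813, 0.2301]
tool_rot: [[-0.952, 0.307, -0.001], [0.307, 0.952, -0.0], [0.001, -0.001, -1.0]]
ft_force: [-0.9, 0.6, 0.1]
grip_width: 0.0856
gripper_force: 0.0
time_s: 2.4
position: [0.558, -0.0771, 0.2313]
tool_rot: [[-0.998, -0.066, -0.0], [-0.066, 0.998, 0.0], [0.0, 0.0, -1.0]]
ft_force: [-0.3, -0.1, -0.4]
grip_width: 0.0858
gripper_force: 0.0
[[ 2.e-04  0.e+00  1.e-04  0.e+00]
 [ 0.e+00 -2.e-04 -1.e-04 -1.e-04]
 [ 0.e+00  1.e-04  0.e+00  0.e+00]
 [ 0.e+00  0.e+00  0.e+00  0.e+00]]
```

View pics/w1.png

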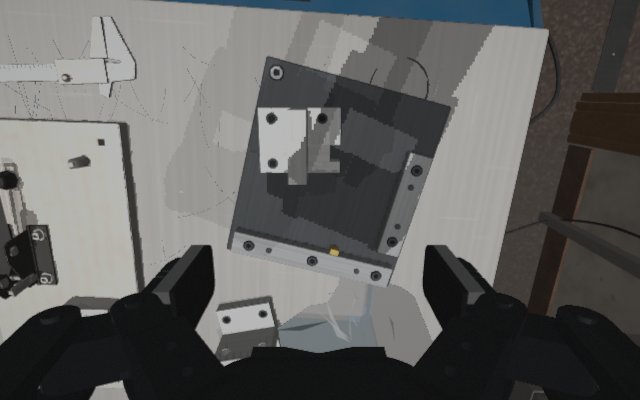

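Run:
```python
import cv2
a=cv2.imread("pics/w1.png")[50:290,222:462]
cv2.imwrite("pics/w1c.png",cv2.resize(a,(600,600),interpolation=cv2.INTER_CUBIC))
```

```text
(no output)
```

View pics/w1c.png

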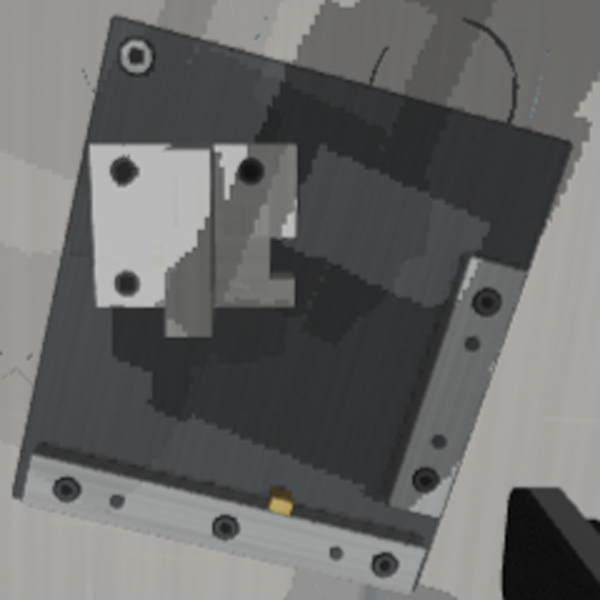

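Run:
```python
from h import *
c=optics.calibration("wrist"); c["T"]=np.load("w1.npz")["T"]
cr=lambda a:np.array(a)/2.5+[222,50]-.3
mm=lambda a:np.array(a)/1000.
J=mm([[-105,-95,14],[-105,95,14],[-52,89,28],[75,-88,28],[75,88,28],[99,88,28],[99,-88,28]])
j,e=fit(c,J,cr([[113,16],[573,142],[527,270],[33,458],[427,548],[415,592],[18,497]]),[.58,-.06,-10],0);print(j,e.tolist())
B=mm([[40,32,16],[40,-32,16],[-40,-32,16],[-40,32,16],[-8,-32,62],[8,-32,62]])
b,e=fit(c,B,cr([[298,144],[295,306],[96,306],[89,144],[165,337],[213,337]]),[.53,-.09,94],.014);print(b,e.tolist())
o=env.observe();R=np.array(o["tool_rot"]);y=R[:,1];print("tool yaw",np.degrees(np.arctan2(y[1],y[0])),"d units",R.T@(np.r_[b[:2],.014+.042-.019]-o["position"])/.04)
a=np.radians(j[2]);s=np.array([[np.cos(a),-np.sin(a)],[np.sin(a),np.cos(a)]])@[.035,.033]+j[:2];print("seat",s)
```

```text
[  0.57936514  -0.06021451 -10.66226996] [[-1.6, -0.8], [0.9, -0.5], [0.4, 0.2], [-0.8, -1.1], [0.6, 0.3], [-1.2, 1.7], [1.0, 3.5]]
[ 0.53612534 -0.09646315 93.70042207] [[0.1, -0.1], [0.2, 0.7], [-0.1, 0.6], [-0.2, -0.2], [0.5, -0.3], [-0.4, -0.3]]
tool yaw 93.7548029088905 d units [ 0.57872769 -0.44640209  4.8571869 ]
seat [ 0.6198665  -0.03425994]
```

```bash
python3 -m jog '[{"linear":[0.29,-0.22,0.2],"roll":0},{"linear":[0.29,-0.23,0.5],"roll":0},{"linear":[0,0,0.8],"roll":0},{"linear":[0,0,0.8],"roll":0},{"linear":[0,0,0.8],"roll":0},{"linear":[0,0,0.8],"roll":0},{"linear":[0,0,0.6],"roll":0},{"linear":[0,0,0.3],"roll":0},{"linear":[0,0,0],"roll":0},{"linear":[0,0,0],"roll":0}]' 1
python3 -m jog '[{"linear":[0,0,0],"roll":0},{"linear":[0,0,0],"roll":0},{"linear":[0,0,0],"roll":0},{"linear":[0,0,0],"roll":0},{"linear":[0,0,0],"roll":0},{"linear":[0,0,0],"roll":0},{"linear":[0,0,0],"roll":0},{"linear":[0,0,0],"roll":0},{"linear":[0,0,0],"roll":0},{"linear":[0,0,0],"roll":0},{"linear":[0,0,0],"roll":0},{"linear":[0,0,0],"roll":0}]' -1 70
```

```text
time_s: 3.28
position: [0.5364, -0.097, 0.0393]
tool_rot: [[-0.998, -0.066, -0.001], [-0.066, 0.998, 0.0], [0.001, 0.0, -1.0]]
ft_force: [0.0, -0.6, 0.8]
grip_width: 0.0855
gripper_force: 0.0
time_s: 4.28
position: [0.5366, -0.0972, 0.0398]
tool_rot: [[-0.998, -0.067, 0.001], [-0.067, 0.998, -0.0], [-0.001, -0.0, -1.0]]
ft_force: [-0.9, 1.1, 4.9]
grip_width: 0.0155
gripper_force: 69.3
```

```bash
python3 -m jog '[{"linear":[0,0,-0.2],"roll":0},{"linear":[0,0,-0.3],"roll":0},{"linear":[0,0,0],"roll":0.5},{"linear":[0,0,0],"roll":1},{"linear":[0,0,0],"roll":1},{"linear":[0,0,0],"roll":1},{"linear":[0,0,0],"roll":1},{"linear":[0,0,0],"roll":1},{"linear":[0,0,0],"roll":1},{"linear":[0,0,0],"roll":1},{"linear":[0,0,0],"roll":1},{"linear":[0,0,0],"roll":1}]'
python3 -m jog '[{"linear":[0,0,0],"roll":1},{"linear":[0,0,0],"roll":1},{"linear":[0,0,0],"roll":1},{"linear":[0,0,0],"roll":1},{"linear":[0,0,0],"roll":1},{"linear":[0,0,0],"roll":1},{"linear":[0,0,0],"roll":1},{"linear":[0,0,0],"roll":1},{"linear":[0,0,0],"roll":1},{"linear":[0,0,0],"roll":1},{"linear":[0,0,0],"roll":1},{"linear":[0,0,0],"roll":0.38}]'
python3 -m jog '[{"linear":[0,0,0],"roll":0},{"linear":[0,0,0],"roll":0},{"linear":[0,0,0],"roll":0}]'
python3 - <<'E'
from h import *
o=env.observe();R=np.array(o["tool_rot"]);y=R[:,1];print("yaw",np.degrees(np.arctan2(y[1],y[0])),o["q"][5])
j=[.5794,-.061,-10.7];a=np.radians(j[2]);A=np.array([[np.cos(a),-np.sin(a)],[np.sin(a),np.cos(a)]])
print("jig xy",A.T@(o["position"][:2]-j[:2]))
np.savez("w2.npz",T=optics.calibration("wrist")["T"])
im=optics.get_image("wrist"); cv2.imwrite("pics/w2.png",im[:,:,::-1])
E
```

```text
time_s: 5.28
position: [0.536, -0.097, 0.0592]
tool_rot: [[-0.721, 0.693, -0.001], [0.693, 0.721, 0.0], [0.001, -0.0, -1.0]]
ft_force: [0.6, -0.9, -3.7]
grip_width: 0.0152
gripper_force: 68.3
time_s: 6.28
position: [0.536, -0.097, 0.0592]
tool_rot: [[0.187, 0.982, -0.001], [0.982, -0.187, 0.0], [0.0, -0.001, -1.0]]
ft_force: [-0.4, -0.1, -3.0]
grip_width: 0.0152
gripper_force: 68.3
time_s: 6.53
position: [0.5362, -0.0971, 0.0593]
tool_rot: [[0.182, 0.983, -0.0], [0.983, -0.182, 0.0], [0.0, -0.0, -1.0]]
ft_force: [0.1, -0.3, -2.5]
grip_width: 0.0151
gripper_force: 68.3
yaw -10.463440929391005 -12.247881716628655
jig xy [-0.03570143 -0.04346658]
```

View pics/w2.png

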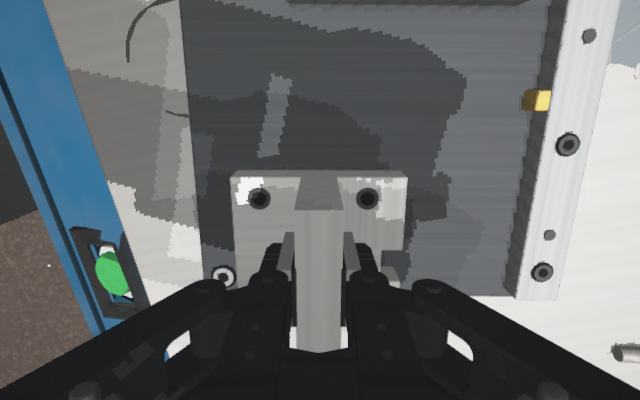

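```bash
python3 -m jog '[{"linear":[0.3,0.25,0],"roll":0.05},{"linear":[0.5,0.45,0],"roll":0},{"linear":[0.5,0.45,0],"roll":0},{"linear":[0.4,0.3,0],"roll":0},{"linear":[0,0,0],"roll":0},{"linear":[0,0,0],"roll":0},{"linear":[0,0,0],"roll":0},{"linear":[0,0,0],"roll":0}]'
python3 - <<'E'
from h import *
o=env.observe();R=np.array(o["tool_rot"]);y=R[:,1];print("yaw",np.degrees(np.arctan2(y[1],y[0])),o["position"])
np.savez("w3.npz",T=optics.calibration("wrist")["T"])
im=optics.get_image("wrist"); cv2.imwrite("pics/w3.png",im[:,:,::-1])
E
```

```text
time_s: 7.25
position: [0.6054, -0.0417, 0.0593]
tool_rot: [[0.188, 0.982, -0.001], [0.982, -0.188, 0.0], [-0.0, -0.001, -1.0]]
ft_force: [-0.3, -0.4, -3.5]
grip_width: 0.0152
gripper_force: 68.9
yaw -10.816992306581069 [ 0.60535609 -0.04173405  0.05925193]
```

View pics/w3.png

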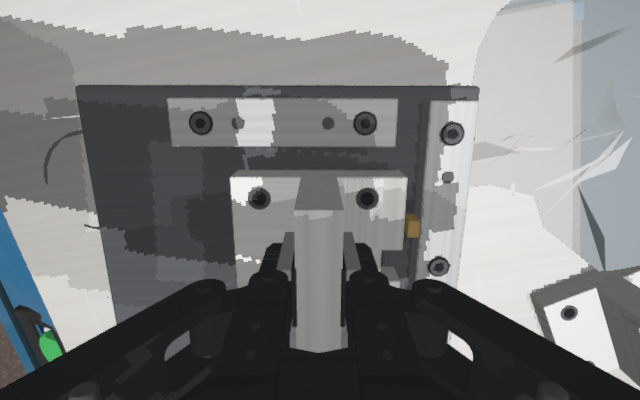

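Run:
```python
from h import *
c=optics.calibration("wrist"); c["T"]=np.load("w3.npz")["T"]
mm=lambda a:np.array(a)/1000.
J=mm([[-105,95,14],[105,95,14],[-52,89,28],[60,89,28],[-52,65,28],[60,65,28],[75,88,28],[99,88,28]])
j,e=fit(c,J,np.array([[76,86],[479,87],[167,99],[395,97],[171,147],[397,147],[428,100],[478,100]]),[.58,-.06,-10],0);print(j,e.tolist())
b,e=fit(c,mm([[40,32,16],[-40,32,16],[-8,32,62],[8,32,62]]),np.array([[407,178],[231,178],[296,210],[342,210]]),[.6,-.04,-10],.034);print(b,e.tolist())
a=np.radians(j[2]);A=np.array([[np.cos(a),-np.sin(a)],[np.sin(a),np.cos(a)]])
print("bracket in jig",A.T@(b[:2]-j[:2])); print("tcp",A.T@(env.observe()["position"][:2]-j[:2]))
```

```text
[  0.5791397   -0.06072861 -10.71293051] [[-5.1, 0.1], [1.9, -1.8], [-3.0, -0.6], [3.2, 0.9], [-1.2, 1.3], [-1.7, 0.9], [1.4, -0.0], [1.6, -0.1]]
[  0.60510021  -0.04182734 -10.81114092] [[2.2, -0.9], [-2.3, -0.9], [-2.2, 0.7], [2.3, 0.7]]
bracket in jig [0.02199452 0.0233976 ]
tcp [0.02234203 0.02351255]
```

```bash
python3 -m jog '[{"linear":[0,0,0.15],"roll":0},{"linear":[0,0,0.2],"roll":0},{"linear":[0,0,0.1],"roll":0},{"linear":[0,0,0.03],"roll":0},{"linear":[0,0,0],"roll":0},{"linear":[0,0,0],"roll":0}]'
python3 -m jog '[{"linear":[0,0,0.02],"roll":0},{"linear":[0,0,0],"roll":0},{"linear":[0,0,0],"roll":0}]'
```

```text
time_s: 7.8
position: [0.6059, -0.0413, 0.0398]
tool_rot: [[0.187, 0.982, -0.0], [0.982, -0.187, -0.0], [-0.0, -0.0, -1.0]]
ft_force: [-0.3, 0.1, -1.7]
grip_width: 0.0153
gripper_force: 69.0
time_s: 8.05
position: [0.6061, -0.0413, 0.0398]
tool_rot: [[0.187, 0.982, 0.0], [0.982, -0.187, -0.0], [-0.0, 0.0, -1.0]]
ft_force: [-1.8, 0.7, 5.1]
grip_width: 0.0152
gripper_force: 70.0
```

```bash
python3 -m jog '[{"linear":[0.05,0,0.01],"roll":0},{"linear":[0.07,0,0],"roll":0},{"linear":[0.05,0,0],"roll":0},{"linear":[0,0,0],"roll":0},{"linear":[0,0,0],"roll":0}]'
python3 -m jog '[{"linear":[0.03,0,0],"roll":0},{"linear":[0.03,0,0],"roll":0},{"linear":[0,0,0],"roll":0},{"linear":[0,0,0],"roll":0}]'
python3 -m jog '[{"linear":[0.03,0,0],"roll":0},{"linear":[0,0,0],"roll":0},{"linear":[0,0,0],"roll":0}]'
```

```text
time_s: 8.47
position: [0.6081, -0.0346, 0.0398]
tool_rot: [[0.187, 0.982, 0.002], [0.982, -0.187, -0.001], [-0.0, 0.002, -1.0]]
ft_force: [0.0, 0.3, 7.1]
grip_width: 0.0153
gripper_force: 70.3
time_s: 8.8
position: [0.6086, -0.0325, 0.0398]
tool_rot: [[0.187, 0.982, 0.002], [0.982, -0.187, -0.001], [-0.0, 0.002, -1.0]]
ft_force: [-0.0, -1.1, 6.3]
grip_width: 0.0154
gripper_force: 70.3
time_s: 9.05
position: [0.6086, -0.0322, 0.0398]
tool_rot: [[0.187, 0.982, 0.002], [0.982, -0.187, -0.002], [-0.002, 0.002, -1.0]]
ft_force: [-2.1, -6.4, 7.1]
grip_width: 0.0153
gripper_force: 70.3
```

```bash
python3 -m jog '[{"linear":[0,0.04,0],"roll":0},{"linear":[0,0.06,0],"roll":0},{"linear":[0,0.06,0],"roll":0},{"linear":[0,0.06,0],"roll":0},{"linear":[0,0.03,0],"roll":0},{"linear":[0,0,0],"roll":0},{"linear":[0,0,0],"roll":0}]'
python3 -m jog '[{"linear":[0,0.03,0],"roll":0},{"linear":[0,0,0],"roll":0},{"linear":[0,0,0],"roll":0}]'
python3 -m jog '[{"linear":[0,0.03,0],"roll":0},{"linear":[0,0,0],"roll":0},{"linear":[0,0,0],"roll":0}]'
python3 - <<'E'
from h import *
o=env.observe();print(o["ft_force"],o["wrist_torque"]);R=np.array(o["tool_rot"]);y=R[:,1];print("yaw",np.degrees(np.arctan2(y[1],y[0])))
E
```

```text
time_s: 9.63
position: [0.6179, -0.034, 0.0398]
tool_rot: [[0.187, 0.982, 0.0], [0.982, -0.187, -0.002], [-0.002, 0.001, -1.0]]
ft_force: [-4.6, -5.8, 7.6]
grip_width: 0.0152
gripper_force: 70.5
time_s: 9.88
position: [0.6189, -0.0342, 0.0398]
tool_rot: [[0.187, 0.982, 0.0], [0.982, -0.187, -0.002], [-0.002, 0.001, -1.0]]
ft_force: [-6.2, -4.6, 8.8]
grip_width: 0.0151
gripper_force: 70.6
time_s: 10.13
position: [0.6201, -0.0345, 0.0398]
tool_rot: [[0.187, 0.982, 0.0], [0.982, -0.187, -0.002], [-0.002, 0.0, -1.0]]
ft_force: [-5.5, -5.4, 9.7]
grip_width: 0.0152
gripper_force: 70.6
[-5.54478703 -5.43690848  9.65890877] [-0.79639753  0.93447977 -0.00510067]
yaw -10.801983240520446
```

```bash
python3 -m jog '[{"linear":[0,0.03,0],"roll":0},{"linear":[0,0,0],"roll":0},{"linear":[0,0,0],"roll":0}]'
python3 -m jog '[{"linear":[0,0.03,0],"roll":0},{"linear":[0,0,0],"roll":0},{"linear":[0,0,0],"roll":0}]'
```

```text
time_s: 10.38
position: [0.6205, -0.0345, 0.0398]
tool_rot: [[0.187, 0.982, -0.002], [0.982, -0.187, -0.002], [-0.002, -0.001, -1.0]]
ft_force: [-9.3, -5.2, 10.0]
grip_width: 0.0151
gripper_force: 70.9
time_s: 10.63
position: [0.6206, -0.0345, 0.0399]
tool_rot: [[0.187, 0.982, -0.004], [0.982, -0.187, -0.001], [-0.002, -0.004, -1.0]]
ft_force: [-15.1, -3.8, 15.2]
grip_width: 0.0155
gripper_force: 71.5
```

```bash
python3 -m jog '[{"linear":[0.03,0,0.02],"roll":0},{"linear":[0.03,0,0],"roll":0},{"linear":[0,0,0],"roll":0},{"linear":[0,0,0],"roll":0}]'
python3 -m jog '[{"linear":[0.03,0.03,0.02],"roll":0},{"linear":[0,0,0],"roll":0},{"linear":[0,0,0],"roll":0},{"linear":[0,0,0],"roll":0}]'
python3 - <<'E'
from h import *
o=env.observe();print(o["ft_force"],o["wrist_torque"],o["position"]);R=np.array(o["tool_rot"]);y=R[:,1];print("yaw",np.degrees(np.arctan2(y[1],y[0])))
im=optics.get_image("wrist")[60:320,140:500,::-1]; cv2.imwrite("pics/w4.png",cv2.resize(im,(792,572),interpolation=cv2.INTER_CUBIC))
E
```

```text
time_s: 10.97
position: [0.6206, -0.0344, 0.04]
tool_rot: [[0.187, 0.982, -0.005], [0.982, -0.187, -0.005], [-0.006, -0.004, -1.0]]
ft_force: [-20.7, -15.5, 22.2]
grip_width: 0.0149
gripper_force: 72.5
time_s: 11.3
position: [0.6207, -0.0343, 0.04]
tool_rot: [[0.187, 0.982, -0.008], [0.982, -0.187, -0.006], [-0.008, -0.007, -1.0]]
ft_force: [-30.6, -18.5, 31.8]
grip_width: 0.0149
gripper_force: 73.9
[-30.58494098 -18.46813709  31.84418536] [-2.88399206  4.41694114  0.00737424] [ 0.62069298 -0.03430407  0.03999492]
yaw -10.8057378508407
```

View pics/w4.png

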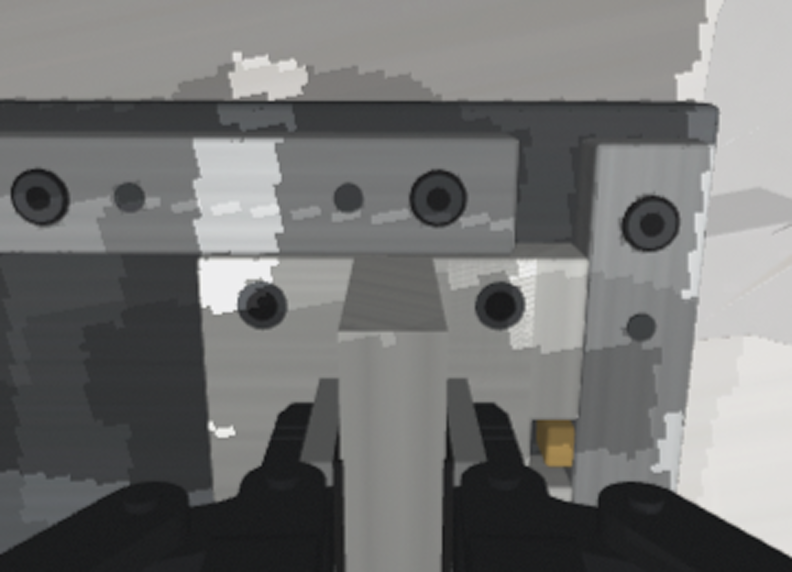

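```bash
python3 -m jog '[{"linear":[0,-0.04,0.03],"roll":0},{"linear":[0,0,0],"roll":0},{"linear":[0,0,0],"roll":0},{"linear":[0,0,0],"roll":0}]'
python3 - <<'E'
from h import *
o=env.observe();print(np.round(o["ft_force"],1),np.round(o["wrist_torque"],2),np.round(o["position"],4),np.round(o["tool_rot"],4));
R=np.array(o["tool_rot"]);print("force tool",R.T@o["ft_force"])
E
```

```text
time_s: 11.68
position: [0.6206, -0.0343, 0.0399]
tool_rot: [[0.188, 0.982, -0.004], [0.982, -0.188, -0.007], [-0.008, -0.002, -1.0]]
ft_force: [-26.3, -20.4, 35.0]
grip_width: 0.0154
gripper_force: 74.6
[-26.3 -20.4  35. ] [-2.92  4.03 -0.  ] [ 0.6206 -0.0343  0.0399] [[ 0.1877  0.9822 -0.0036]
 [ 0.9822 -0.1877 -0.0071]
 [-0.0077 -0.0022 -1.    ]]
force tool [-25.28895266 -22.10019763 -34.71595652]
```

```bash
python3 -m jog '[{"linear":[-0.04,0,0.02],"roll":0},{"linear":[0,0,0],"roll":0},{"linear":[0,0,0],"roll":0},{"linear":[0,0,0],"roll":0}]'
python3 - <<'E'
from h import *
o=env.observe();R=np.array(o["tool_rot"]);print(np.round(R[2],4),"force tool",R.T@o["ft_force"],o["position"])
im=optics.get_image("wrist")[140:300,200:440,::-1]; cv2.imwrite("pics/w5.png",cv2.resize(im,(792,528),interpolation=cv2.INTER_CUBIC))
E
```

```text
time_s: 12.02
position: [0.6206, -0.0345, 0.0398]
tool_rot: [[0.188, 0.982, -0.003], [0.982, -0.188, -0.005], [-0.005, -0.002, -1.0]]
ft_force: [-26.3, -13.1, 41.2]
grip_width: 0.0156
gripper_force: 75.2
[-0.0053 -0.0015 -1.    ] force tool [-17.97508521 -23.40473877 -41.09114006] [ 0.62057842 -0.03449485  0.03976221]
```

View pics/w5.png

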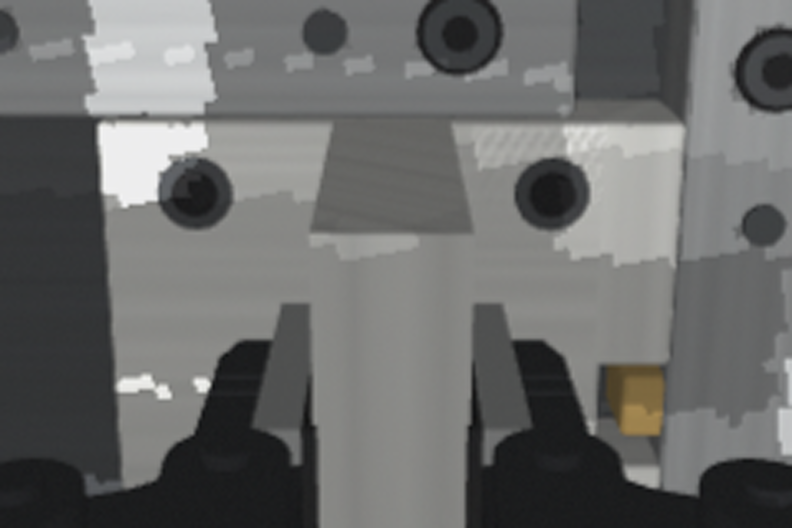

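```bash
python3 -m jog '[{"linear":[0.02,0,-0.03],"roll":0},{"linear":[0,0,0],"roll":0},{"linear":[0,0,0],"roll":0},{"linear":[0,0,0],"roll":0},{"linear":[0,0,0],"roll":0}]'
python3 - <<'E'
from h import *
o=env.observe();R=np.array(o["tool_rot"]);print(np.round(R[2],4),"force tool",R.T@o["ft_force"],o["position"])
print(env.close_job())
E
```

```text
time_s: 12.48
position: [0.6206, -0.0344, 0.0399]
tool_rot: [[0.187, 0.982, -0.003], [0.982, -0.187, -0.006], [-0.006, -0.002, -1.0]]
ft_force: [-25.0, -15.6, 33.0]
grip_width: 0.0151
gripper_force: 74.2
[-0.0065 -0.0022 -1.    ] force tool [-20.25606941 -21.75069016 -32.85428886] [ 0.62060261 -0.03435696  0.03989441]
the job is handed in; nothing more can be done
None
```

I turned the bracket, slid its slot over the key and handed the job in at 12.5 s. It was still gripped and pressed at about 20 N towards each rail, and it looked flush on both in the last picture. The tool was leaning about 0.4° from the push, and I never went near the caliper or hex key.

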